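# Set the iris ring of the viewing lens

## Robot

A 7-joint arm with a two-finger parallel gripper is mounted at the origin on the work surface. World frame = base frame: x ahead of the robot, y to its left, z up, the work surface at z = 0. Lengths are in m, angles in rad, forces in N, time in s.
With the tool pointing down it reaches from about 0.425 to 0.875 m from the base axis. Payload 4.7 kg.
Tool frame: the origin (TCP) lies on the mounting face of the last link; the fingertips stand 182 mm ahead of it and the grasp point (between the pads) lies 164 mm ahead of it; z points along the fingers, y is the direction in which the jaws open and shut (so a half turn about z gives the same grasp; the last joint's range is limited). The gripper opens to 87 mm and grips with 3 to 60 N. Pads are 19 mm wide; open, the fingers measure 117 mm over their backs; the gripper's body (75 mm by 190 mm) begins 51 mm behind the grasp point.
Start: joints at [-1.18, 0.321, -0.07, 1.45, 0.023, 1.371, -0.057], TCP at [0.239, 0.604, 0.405] pointing down, gripper open.
Joint ranges: [-2.86, 2.86], [-0.3, 2.09], [-1.38, 1.24], [0.06, 2.45], [-1.56, 4.7], [0.09, 2.05], [-2.69, 2.69]. Speed limits (rad/s): [2.57, 2.57, 3.14, 3.14, 3.14, 3.14, 3.14].

## Interface

Orientations are given as a rotation vector (axis times angle).
In Python, from bench import ctrl gives the robot as it stands. The module is installed in compiled form; this text tells all that it offers.
- The arm moves only by the tool play_rows, never from a script. Its argument "targets" is text: rows parted by semicolons, each of 7 numbers parted by spaces: the shift along the tool's x, y, z in cm, then the turn, a rotation vector about the tool's x, y, z in rad, then the opening, from -1 (shut) to 1 (fully open). In form: x y z ax ay az grip; .... A call has 1 to 20 rows; each row shifts and turns the pose as measured when the row begins, along the tool's axes as they then stand; what a row does not reach is not made up. A row lasts 1/8 s, in which the tool goes at most 62.5 mm and 10.7 degrees, less where a joint would pass 70% of its speed; a pose out of reach is approached as far as the arm can. A call is refused whole if a number of a shift passes 6.25 or a number of a turn 0.188, either way. A call with a gripper value outside its range is refused whole. The fingers move at their own pace and stop on an object; "newtons" is the grip in N (left out, the last holds). Time passes only in rows, so rows that do not move let the fingers close. It gives the time, the measured TCP pose, the force and the opening at its end, in the units of the state.
- ctrl.get_state(): the state, without advancing time (a new reading comes with each control period).
- ctrl.get_image(name): name is "scene" or "top"; returns a dict with "pixels" (480x640x3 uint8, blue, green, red), "depth" (480x640 float32, m along the optical axis (not along the pixel's ray), 0 where there is no reading), "intrinsics" (3x3 intrinsics, pixels), "R" (3x3) and "t" (3): a world point X has camera coordinates R X + t. Camera axes: x right, y down, z forward; pixel columns grow to the right and rows downward; lengths in m; the calibration is good to about 2 mm. A picture is of the moment at which its call begins.
- ctrl.close_job(): hands the job in, once; it reports no verdict.
The state is a dict: "time": time; "joint_positions": joint angles; "qd": joint speeds; "joint_torque": joint torques, N m; "position": TCP position; "tool_rot": TCP orientation; "ft_force": force on the tool from outside, world axes, zero at the start; "torque": the same for the moment, N m; "grip_width": opening from 0.0 (shut) to 1.0 (fully open).
Only numpy, scipy, OpenCV 4.12 (cv2) and the standard library are available. Lean on these libraries where they do the work, as an engineer would, in place of code of your own. Each camera call takes 0.05 s, during which the arm holds its last target.

## Task

Two upright lenses stand on the rubber-testing bench. On the slimmer, shorter one, turn the slim iris ring that sticks out between the fixed black rings until its lug lines up with the index rib on the top of the lens, without touching the fixed black parts above and below it. Let go of the ring there, and do not touch the other, taller lens with the broad ribbed ring.

Things in the scene. Friction and masses are not known exactly. Their poses are not given: they have to be found in the camera images.
- iris_ring (a joint): Iris ring's angle, 0 with the lug in line with the index rib, + anticlockwise from above. Starts at -1.25 to -0.7, stops at -1.4 and 0.7, stays where left (friction 0.06 N m). Finely ribbed aluminium ring, 62 mm diameter, 12 mm high, mid-height 95 mm above the table. Grip it across the diameter from above, a finger on either side of the lens, or move it by its lug.
- lug (a point): Outer end of the iris ring's lug, half-way up, 51 mm from the lens axis and 95 mm above the table; x axis points outwards along the lug. The lug is a plain aluminium bar 10 mm wide and 9 mm high, sticking straight out 20 mm from the ring's edge.
- barrel: Fixed black parts of the iris lens. Origin on its vertical axis at table height, z up, x towards the index rib (bar 18 x 6 x 4 mm on the top face). 50 mm rings just below the iris ring (78 to 88 mm up; under it a 45 mm barrel, then below 40 mm a 68 mm foot) and just above it (102 to 124 mm, the lens top); the iris ring stands out 6 mm past them. Round fixed base, 96 mm wide, 14 high.
- zoom_lens: The other lens, fixed to the table, to be left untouched: black, 146 mm high, 68 mm diameter, with a 40 mm high ribbed aluminium ring and a small thumbscrew but no lug, on a round base 96 mm wide. Origin on its axis at table height.
Things that resemble listed ones, but are neither listed nor needed, are in the scene too. Leave any purple look-alike of the part that bears iris_ring alone.

How it is judged:
At the end, for the whole second after the job is handed in: The iris ring is at rest with its lug in line with the index rib to within 0.2 rad (11 degrees) either way (value of joint iris_ring between -0.2 and 0.2 rad and velocity of joint iris_ring between -0.05 and 0.05 rad/s); the robot touches nothing.
It fails at once if the fixed black parts of the iris lens are touched (over 1 N) (contact force between any of the fingers, the arm and barrel above 1 N).
It fails at once if the taller lens is touched (over 1 N) (contact force between any of the fingers, the arm and zoom_lens above 1 N).
It also fails if it takes over 32 s, if anything falls off the work surface, if the arm or the gripper's body presses on something with over 40 N, if the wrist force passes 120 N, or if a joint passes its speed limit or range.

## Working session

There is one attempt and no reset: what is moved stays moved. The work goes in short steps, Python scripts to look and compute and a tool call to move; the robot and the scene stay as the last step left them, time stands still between calls to the robot, and variables do not carry over. Pictures are saved under pics/ and viewed, and the job is handed in when it is done.

Besides the shell and the picture viewer there is one more tool, called by a JSON object that holds its "method" and its "body". play_rows: Moves the arm, as the interface text tells. Its arguments: {"type":"object","properties":{"targets":{"type":"string"},"newtons":{"type":"number"}},"required":["targets"]}

```bash
mkdir -p pics
cat > h.py <<'E'
import numpy as np,cv2,pickle
from bench import ctrl
def grab(tag):
    o={}
    for n in("scene","top"):
        im=ctrl.get_image(n); o[n]=im; cv2.imwrite(f"pics/{n}_{tag}.png",im["pixels"])
    pickle.dump(o,open(f"{tag}.pkl","wb")); return o
def proj(im,X):
    c=im["R"]@np.asarray(X,float)+np.ravel(im["t"]); p=im["intrinsics"]@c; return p[:2]/p[2]
def ray(im,u,v):
    d=im["R"].T@np.linalg.inv(im["intrinsics"])@np.array([u,v,1.]); return -im["R"].T@np.ravel(im["t"]),d
def onplane(im,u,v,z):
    o,d=ray(im,u,v); return o+d*(z-o[2])/d[2]
def dep(im,u,v):
    o,d=ray(im,u,v); return o+d*im["depth"][int(v),int(u)]
E
python3 - <<'E'
from h import *
o=grab("a")
for n in o: print(n,-o[n]["R"].T@np.ravel(o[n]["t"]),o[n]["R"][2])
s=ctrl.get_state();print(s)
E
```

```text
scene [1.00288763 0.66377069 0.64548772] [-0.46504975 -0.69055105 -0.55395665]
top [ 0.49604482 -0.01265305  0.73114843] [ 0.03190001  0.00727328 -0.9994646 ]
{'time': 0.1, 'joint_positions': array([-1.17992716,  0.32173553, -0.07007404,  1.45152384,  0.02260694,
        1.37080885, -0.05687142]), 'qd': array([-9.87823573e-05, -1.80496295e-03,  6.17254562e-04, -1.78334469e-03,
       -3.69516768e-04, -1.43642265e-03, -1.04034866e-03]), 'joint_torque': array([-7.23980884e-04, -4.92574024e+01, -4.06037411e-01, -3.13395417e+01,
       -6.42380328e-02,  3.95732210e-02,  7.86288683e-05]), 'position': array([0.23911744, 0.60422795, 0.40379385]), 'tool_rot': array([-5.88220282e-01, -3.08581340e+00,  2.63140585e-03]), 'ft_force': array([-0.84383708, -1.20232006, -0.78071887]), 'torque': array([-0.00756809, -0.01862258, -0.06214303]), 'grip_width': 1.0023761099962154}
```

View pics/scene_a.png

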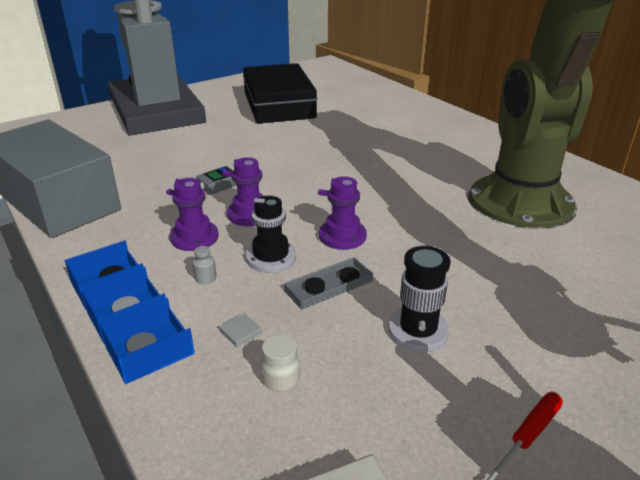

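View pics/top_a.png

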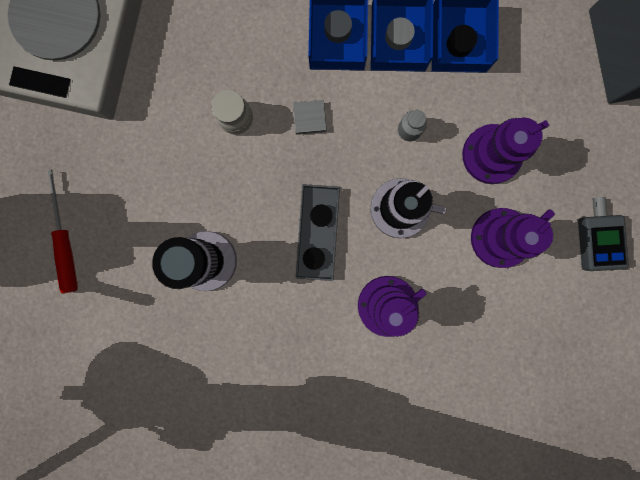

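Candidates in the scene and top views:
- Slim black lens, scene (268,230) / top (408,203): it has a slim ring, a lug and a rib, so it fits the description.
- Tall black lens, scene (422,295) / top (180,262): broad ribbed ring and no lug, so it is the zoom lens to avoid.
- Three purple look-alikes, top (515,145), (515,238), (392,308): leave these alone.

I'll confirm in a crop.

Run:
```python
from h import *
o=pickle.load(open("a.pkl","rb"))
a=cv2.resize(o["top"]["pixels"][165:245,360:460],None,fx=4,fy=4,interpolation=cv2.INTER_CUBIC)
b=cv2.resize(o["scene"]["pixels"][190:270,220:320],None,fx=4,fy=4,interpolation=cv2.INTER_CUBIC)
cv2.imwrite("pics/crop1.png",np.hstack([a,b]))
T=o["top"];S=o["scene"]
for uv in[(411,203),(425,190),(405,210),(444,211),(430,209),(375,205)]: print(uv,dep(T,*uv))
for uv in[(268,203),(268,217),(262,201),(257,200),(270,255)]: print(uv,dep(S,*uv))
```

```text
(411, 203) [ 0.56289409 -0.12419346  0.12542694]
(425, 190) [ 0.5806384  -0.14243029  0.12710161]
(405, 210) [ 0.55324611 -0.11622428  0.12564586]
(444, 211) [ 0.55537308 -0.17523581  0.10022043]
(430, 209) [ 0.55770168 -0.15540804  0.10102205]
(375, 205) [ 0.57089259 -0.08743938  0.01316888]
(268, 203) [ 0.57217978 -0.12030087  0.12537327]
(268, 217) [ 0.58180103 -0.1057046   0.10688742]
(262, 201) [ 0.57854387 -0.13045512  0.12674322]
(257, 200) [ 0.58441594 -0.13811321  0.12709762]
(270, 255) [ 0.58597542 -0.09881777  0.02994632]
```

View pics/crop1.png

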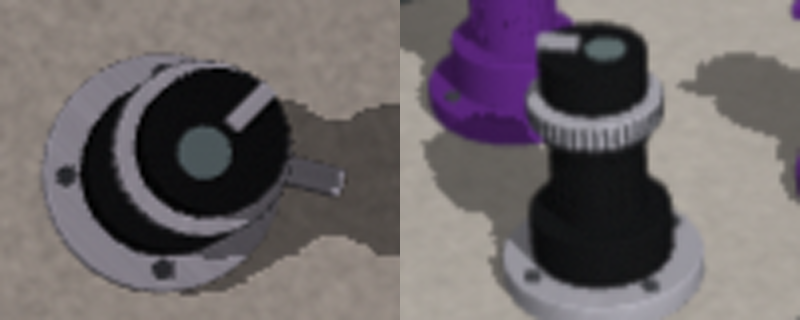

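Run:
```python
from h import *
o=pickle.load(open("a.pkl","rb"));T=o["top"];S=o["scene"]
def glass(im,x0,x1,y0,y1,near):
    p=im["pixels"][y0:y1,x0:x1].astype(int)
    h=cv2.cvtColor(p.astype(np.uint8),cv2.COLOR_BGR2HSV)
    m=((h[...,0]>75)&(h[...,0]<110)&(h[...,1]>25)&(h[...,2]>60)).astype(np.uint8)
    n,l,st,c=cv2.connectedComponentsWithStats(m)
    i=1+np.argmax(st[1:,4]);print(st[i],c[i]+[x0,y0]);return c[i]+[x0,y0]
g1=glass(T,395,425,188,218,0);g2=glass(S,255,285,192,215,0)
o1,d1=ray(T,*g1);o2,d2=ray(S,*g2)
A=np.stack([d1,-d2],1);k=np.linalg.lstsq(A,o2-o1,rcond=None)[0]
print("axis tri",o1+k[0]*d1,o2+k[1]*d2)
# depth cloud: circles at top
H,W=T["depth"].shape
vv,uu=np.mgrid[0:H,0:W]
def cloud(im):
    K=im["intrinsics"];q=np.stack([uu,vv,np.ones_like(uu)],-1)@np.linalg.inv(K).T*im["depth"][...,None]
    return (q-np.ravel(im["t"]))@im["R"]
c=cloud(T)
near=np.hypot(c[...,0]-.563,c[...,1]+.124)<.06
for z0,z1 in[(.121,.1265),(.098,.105),(.010,.017)]:
    m=(near&(c[...,2]>z0)&(c[...,2]<z1)).astype(np.uint8)
    p=c[m>0][:,:2].astype(np.float32);ctr,r=cv2.minEnclosingCircle(p);print(z0,ctr,r,len(p),np.median(c[m>0][:,2]))
ax=(o1+k[0]*d1)[:2]
px=T["pixels"];hsv=cv2.cvtColor(px,cv2.COLOR_BGR2HSV)
# rib: bright, low sat px inside top face, off glass
rib=[onplane(T,360+a/4-.4,165+b/4-.4,.126) for a,b in((235,123),(270,89))]
lug=[onplane(T,360+a/4-.4,165+b/4-.4,.0995) for a,b in((288,172),(342,182))]
for n,q in(("rib",rib),("lug",lug)):
    for e in q: print(n,e,np.degrees(np.arctan2(*(e[:2]-ax)[::-1])),np.linalg.norm(e[:2]-ax))
    e=q[1]-q[0];print(np.degrees(np.arctan2(e[1],e[0])))
# scene height check for lug: triangulate not visible; neighbours
m=(c[...,2]>.02);mm=m&(np.hypot(c[...,0]-ax[0],c[...,1]-ax[1])<.25)
n,l,st,cc=cv2.connectedComponentsWithStats(mm.astype(np.uint8))
for i in range(1,n):
    if st[i,4]>60:
        q=c[l==i];print(cc[i].round(),"min",q.min(0).round(3),"max",q.max(0).round(3),"dmin",np.hypot(*(q[:,:2]-ax).T).min().round(3))
```

```text
[ 10   9  13  13 133] [410.66917293 202.72932331]
[11  7 10  6 48] [270.79166667 201.70833333]
axis tri [ 0.56350023 -0.12415462  0.12317982] [ 0.56401971 -0.12452728  0.1233058 ]
0.121 (0.5674872398376465, -0.128305122256279) 0.025224605575203896 990 0.12412741879291646
0.098 (0.5652368068695068, -0.13734707236289978) 0.040979884564876556 495 0.10079429842212308
0.01 (0.5676994919776917, -0.12849842011928558) 0.04814109206199646 935 0.014156143100504493
rib [ 0.57337306 -0.13382228  0.126     ] -44.398460365166535 0.013817974525287786
rib [ 0.58511345 -0.14543342  0.126     ] -44.553282181736805 0.030330157265361157
-44.682841741817775
lug [ 0.559869   -0.15797004  0.0995    ] -96.12915443394003 0.034009824903306195
lug [ 0.55673984 -0.17694735  0.0995    ] -97.29732102965195 0.05322381952219184
-99.36324064435408
[402.  61.] min [ 0.496 -0.167  0.02 ] max [ 0.81  -0.013  0.731] dmin 0.13
[356.  61.] min [ 0.496 -0.067  0.02 ] max [ 0.806 -0.013  0.731] dmin 0.13
[445.  62.] min [ 0.794 -0.22   0.02 ] max [ 0.807 -0.176  0.054] dmin 0.236
[413. 124.] min [ 0.496 -0.162  0.02 ] max [ 0.715 -0.013  0.731] dmin 0.115
[509. 144.] min [ 0.496 -0.322  0.02 ] max [ 0.69  -0.013  0.731] dmin 0.13
[408. 204.] min [ 0.496 -0.178  0.02 ] max [ 0.599 -0.013  0.731] dmin 0.001
[519. 235.] min [ 0.491 -0.329  0.02 ] max [ 0.561 -0.013  0.731] dmin 0.13
[394. 310.] min [ 0.379 -0.152  0.02 ] max [ 0.496 -0.013  0.731] dmin 0.12
```

Confirmed: the slim black lens in the middle has the slim ribbed ring at crop (595,130), the lug at crop (315,180) and the rib at crop (250,105).

- **Axis:** about (0.5676, -0.1284), from the circles of the top face and the base.
- **Rib and lug:** the rib points at -44.5° and the lug at about -102.6°, so the ring needs about +58°.
- **Glass disc:** it sits off-centre, so I'm not using it for the axis.

I'll swing over at the current height, keeping tool y radial. That puts the jaws square to the lug.

{"method": "play_rows", "body": {"targets": "-3 -0.2 0 0 0 0.05 1;-5.5 -0.5 0 0 0 0.094 1;-5.5 -0.5 0 0 0 0.094 1;-5.5 -0.5 0 0 0 0.094 1;-5.5 -0.5 0 0 0 0.094 1;-5.5 -0.5 0 0 0 0.094 1;-5.5 -0.5 0 0 0 0.094 1;-5.5 -0.5 0 0 0 0.094 1;-5.5 -0.5 0 0 0 0.094 1;-5.5 -0.5 0 0 0 0.094 1;-5.5 -0.5 0 0 0 0.094 1;-5.5 -0.5 0 0 0 0.094 1;0 0 0 0 0 0 1", "newtons": 15}}

```text
time: 1.72
position: [0.5904, 0.0629, 0.4021]
tool_rot: [2.172, 2.255, -0.017]
ft_force: [0.3, 0.3, -0.2]
grip_width: 1.0
```

```bash
cat > go.py <<'E'
import sys
from h import *
from scipy.spatial.transform import Rotation as Ro
x,y,z,ang=map(float,sys.argv[1:5]) # target TCP, tool y azimuth deg
s=ctrl.get_state();R=Ro.from_rotvec(s["tool_rot"]).as_matrix()
a=np.radians(ang);ty=np.array([np.cos(a),np.sin(a),0]);tz=np.array([0,0,-1.]);Rt=np.stack([np.cross(ty,tz),ty,tz],1)
print("pos",s["position"].round(4),"yaz",np.degrees(np.arctan2(R[1,1],R[0,1])).round(2),"cm",(R.T@([x,y,z]-s["position"])*100).round(2),"rot",Ro.from_matrix(R.T@Rt).as_rotvec().round(3),"j",s["joint_positions"].round(2),"f",s["ft_force"].round(1),"w",s["grip_width"],s["time"])
E
python3 go.py .5676 -.1284 .40 -12.6
```

```text
pos [0.5904 0.0629 0.4021] yaz 2.15 cm [-19.03  -3.     0.5 ] rot [0.002 0.015 0.257] j [-0.53  0.21  0.43  1.62 -0.07  1.34 -0.05] f [ 0.3  0.3 -0.2] w 0.9999668774038502 1.725
```

{"method": "play_rows", "body": {"targets": "-4.8 -0.5 0.1 0 0.004 0.064 1;-4.8 -0.5 0.1 0 0.004 0.064 1;-4.8 -0.5 0.1 0 0.004 0.064 1;-4 -0.5 0.1 0 0.004 0.06 1;0 0 0 0 0 0 1"}}

```text
time: 2.35
position: [0.5582, -0.1272, 0.3986]
tool_rot: [-2.459, -1.955, -0.002]
ft_force: [-0.3, 0.7, -0.8]
grip_width: 0.997
```

```bash
python3 go.py .5676 -.1284 .40 -12.6
```

```text
pos [ 0.5582 -0.1272  0.3986] yaz -13.01 cm [ 0.09  0.94 -0.14] rot [ 0.001 -0.001 -0.007] j [-0.33  0.17  0.58  1.68 -0.1   1.32  0.03] f [-0.3  0.7 -0.8] w 0.9971055948696085 2.35
```

{"method": "play_rows", "body": {"targets": "0.1 0.95 0 0 0 0 1;0 0 3 0 0 0 1;0 0 3 0 0 0 1;0 0 0 0 0 0 1"}}

```text
time: 2.85
position: [0.5717, -0.1231, 0.3372]
tool_rot: [-2.45, -1.966, -0.006]
ft_force: [-0.3, 0.6, -0.3]
grip_width: 0.999
```

```bash
python3 go.py .5676 -.1284 .261 -12.6
python3 - <<'E'
from h import *
grab("b")
E
```

```text
pos [ 0.5717 -0.1231  0.3372] yaz -12.52 cm [-0.63 -0.3   7.61] rot [ 0.002 -0.004  0.001] j [-0.32  0.24  0.56  1.73 -0.14  1.21  0.07] f [-0.3  0.6 -0.3] w 0.9991154259682914 2.85
```

View pics/scene_b.png

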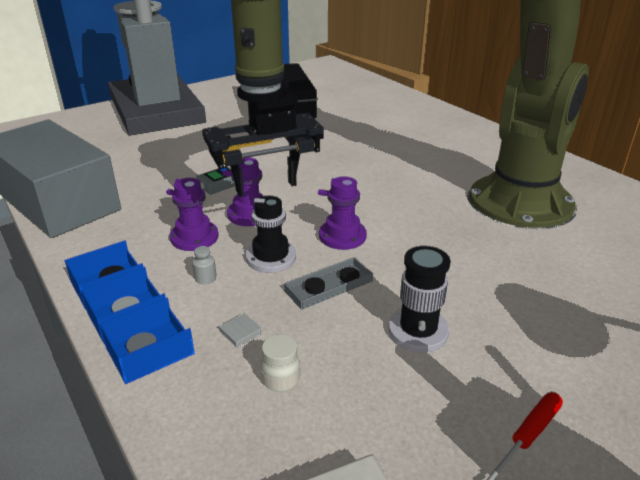

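View pics/top_b.png

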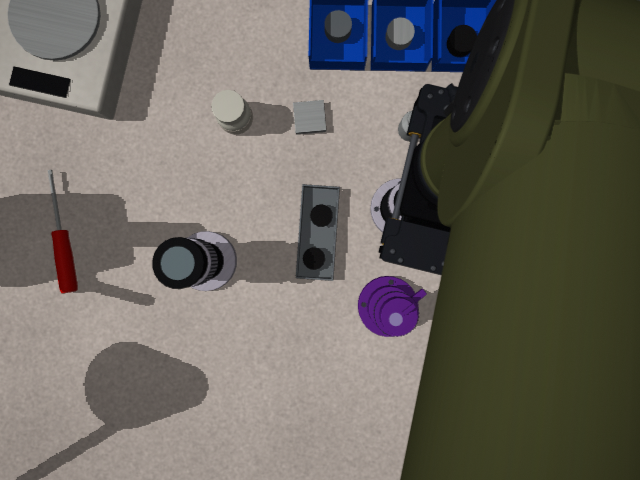

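The scene view shows both fingertips straddling the lens top, near (238,180) and (293,185). The top view is blocked by the arm. I'll correct sideways, then descend slowly.

{"method": "play_rows", "body": {"targets": "-0.63 -0.3 0 0 0 0 1;0 0 0.5 0 0 0 1;0 0 0 0 0 0 1"}}

```text
time: 3.32
position: [0.5691, -0.1296, 0.3377]
tool_rot: [2.445, 1.962, 0.018]
ft_force: [0.6, 0.1, -0.3]
grip_width: 0.996
```

```bash
python3 go.py .5676 -.1284 .261 -12.6
```

```text
pos [ 0.5691 -0.1296  0.3377] yaz -12.5 cm [ 0.05 -0.26  7.67] rot [ 0.012 -0.005  0.002] j [-0.31  0.24  0.57  1.73 -0.14  1.2   0.08] f [ 0.6  0.1 -0.3] w 0.9956108553496998 3.325
```

{"method": "play_rows", "body": {"targets": "0 -0.2 1.5 0.01 0 0 1;0 0 1.5 0 0 0 1;0 0 1.5 0 0 0 1;0 0 0 0 0 0 1"}}

```text
time: 3.82
position: [0.5668, -0.1288, 0.2886]
tool_rot: [-2.447, -1.964, -0.005]
ft_force: [-0.2, -0.1, -0.6]
grip_width: 1.001
```

```bash
python3 go.py .5676 -.1284 .261 -12.6;python3 go.py .5676 -.1284 .261 -12.6
```

```text
pos [ 0.5668 -0.1288  0.2886] yaz -12.5 cm [0.04 0.08 2.76] rot [-0.001 -0.005  0.002] j [-0.3   0.29  0.56  1.79 -0.17  1.12  0.1 ] f [-0.2 -0.1 -0.6] w 1.000805264316003 3.825
pos [ 0.5668 -0.1288  0.2886] yaz -12.5 cm [0.04 0.08 2.76] rot [-0.001 -0.005  0.002] j [-0.3   0.29  0.56  1.79 -0.17  1.12  0.1 ] f [-0.2 -0.1 -0.6] w 1.000805264316003 3.825
```

{"method": "play_rows", "body": {"targets": "0 0.05 1.4 0 0 0 1;0 0 1.3 0 0 0 1;0 0 0 0 0 0 1;0 0 0 0 0 0 1"}}

```text
time: 4.32
position: [0.5676, -0.1288, 0.2597]
tool_rot: [-2.448, -1.964, -0.005]
ft_force: [0.8, -0.0, 0.6]
grip_width: 1.0
```

```bash
python3 go.py .5676 -.1284 .261 -12.6;python3 - <<'E'
from h import *
o=grab("c")
cv2.imwrite("pics/c_crop.png",cv2.resize(o["scene"]["pixels"][110:290,160:380],None,fx=3,fy=3,interpolation=cv2.INTER_CUBIC))
E
```

```text
pos [ 0.5676 -0.1288  0.2597] yaz -12.5 cm [ 0.04 -0.   -0.13] rot [-0.    -0.005  0.002] j [-0.29  0.32  0.55  1.81 -0.2   1.07  0.12] f [ 0.8 -0.   0.6] w 1.0002814771423312 4.325
```

View pics/c_crop.png

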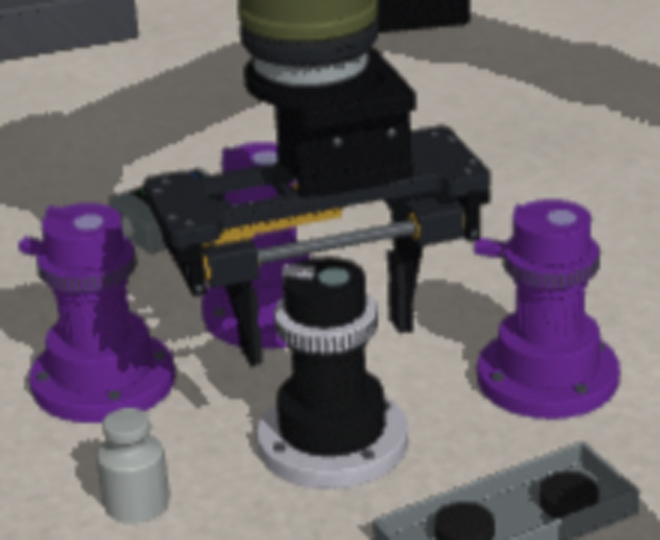

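The fingers straddle the ring, with tips at crop (250,360) and (400,328). I'll check the axis against the projected tips before closing.

Run:
```python
from h import *
S=pickle.load(open("c.pkl","rb"))["scene"]
c=lambda X:((proj(S,X)-[160,110])*3+1).round(0)
a=np.radians(-12.5);d=np.array([np.cos(a),np.sin(a),0])
p=np.array([.5676,-.1288,.0777])
for s in(1,-1):print("tip",c(p+s*d*.0435),c(p+s*d*.0585))
print("ring axis top",c([.5676,-.1284,.124]),c([.5676,-.1284,.095]))
for u,v in[(213,228),(294,218),(240,206),(296,200)]:print(u,v,dep(S,u,v))
```

```text
tip [260. 354.] [236. 359.]
tip [395. 325.] [418. 320.]
ring axis top [325. 274.] [327. 316.]
213 228 [ 0.62442606 -0.25938453  0.01790447]
294 218 [ 0.5248829  -0.11032342  0.08237534]
240 206 [ 0.62193452 -0.13161009  0.13043326]
296 200 [ 0.52170344 -0.1068264   0.12132067]
```

The projected tips match the picture, so I'll close gently. The opening is limited so the jaws stay wider than the 50 mm black rings.

{"method": "play_rows", "body": {"targets": "0 0 0 0 0 0 0.2;0 0 0 0 0 0 0.2;0 0 0 0 0 0 0.2;0 0 0 0 0 0 0.2;0 0 0 0 0 0 0.2;0 0 0 0 0 0 0.2", "newtons": 15}}

```text
time: 5.18
position: [0.5676, -0.1288, 0.2609]
tool_rot: [-2.448, -1.965, -0.007]
ft_force: [-1.4, 0.1, 0.5]
grip_width: 0.706
```

```bash
python3 go.py .5676 -.1284 .261 -12.6
```

```text
pos [ 0.5676 -0.1288  0.2609] yaz -12.49 cm [ 0.04 -0.   -0.01] rot [ 0.001 -0.005  0.002] j [-0.29  0.32  0.55  1.81 -0.19  1.07  0.12] f [-1.4  0.1  0.5] w 0.7060402525539857 5.175
```

Gripped at 0.706 × 87 = 61.4 mm, which is the ring. Now I'll turn it anticlockwise, which is negative about tool z.

{"method": "play_rows", "body": {"targets": "0 0 0 0 0 -0.08 0.2;0 0 0 0 0 -0.08 0.2;0 0 0 0 0 -0.08 0.2;0 0 0 0 0 -0.08 0.2;0 0 0 0 0 0 0.2"}}

```text
time: 5.8
position: [0.5679, -0.1288, 0.2609]
tool_rot: [-2.094, -2.34, -0.009]
ft_force: [0.2, -0.1, 0.6]
grip_width: 0.708
```

```bash
python3 go.py .5676 -.1288 .261 45.5
```

```text
pos [ 0.5679 -0.1288  0.2609] yaz 6.34 cm [ 0.01 -0.03 -0.01] rot [ 0.005 -0.004 -0.683] j [-0.24  0.31  0.5   1.81 -0.17  1.06  0.43] f [ 0.2 -0.1  0.6] w 0.7084807887818959 5.8
```

{"method": "play_rows", "body": {"targets": "0 0 0 0 0 -0.085 0.2;0 0 0 0 0 -0.085 0.2;0 0 0 0 0 -0.085 0.2;0 0 0 0 0 -0.085 0.2;0 0 0 0 0 -0.085 0.2;0 0 0 0 0 -0.085 0.2;0 0 0 0 0 -0.085 0.2;0 0 0 0 0 -0.085 0.2;0 0 0 0 0 0 0.2;0 0 0 0 0 0 0.2"}}

```text
time: 7.05
position: [0.5687, -0.1282, 0.2609]
tool_rot: [1.187, 2.908, 0.007]
ft_force: [0.3, -0.3, 0.4]
grip_width: 0.706
```

```bash
python3 go.py .5676 -.1288 .261 45.5;python3 - <<'E'
from h import *
o=grab("d")
cv2.imwrite("pics/d_crop.png",cv2.resize(o["scene"]["pixels"][140:290,190:350],None,fx=4,fy=4,interpolation=cv2.INTER_CUBIC))
E
```

```text
pos [ 0.5687 -0.1282  0.2609] yaz 45.59 cm [ 0.04 -0.12 -0.01] rot [ 0.005 -0.001  0.002] j [-0.16  0.3   0.39  1.8  -0.14  1.06  1.08] f [ 0.3 -0.3  0.4] w 0.7064664845557482 7.05
```

View pics/d_crop.png

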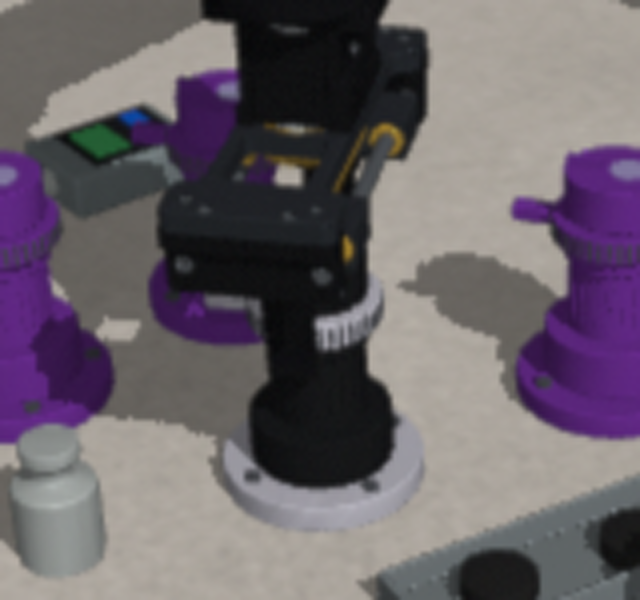

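The lug now shows at crop (230,300), to the left of the finger. I'll release and rise.

{"method": "play_rows", "body": {"targets": "0 0 0 0 0 0 1;0 0 0 0 0 0 1;0 0 0 0 0 0 1;0 0 0 0 0 0 1;0 0 0 0 0 0 1"}}

```text
time: 7.78
position: [0.5689, -0.1285, 0.2609]
tool_rot: [1.189, 2.905, 0.008]
ft_force: [-0.2, -0.6, -0.2]
grip_width: 0.996
```

```bash
python3 go.py .5676 -.1284 .41 45.5
```

```text
pos [ 0.5689 -0.1285  0.2609] yaz 45.48 cm [  0.1   -0.   -14.91] rot [ 0.006  0.    -0.   ] j [-0.16  0.3   0.39  1.8  -0.14  1.06  1.08] f [-0.2 -0.6 -0.2] w 0.9964632936853798 7.775
```

{"method": "play_rows", "body": {"targets": "0 0 -1.5 0 0 0 1;0 0 -1.5 0 0 0 1;0 0 -2 0 0 0 1;0 0 -3 0 0 0 1;0 0 -4 0 0 0 1;0 0 -4 0 0 0 1;0 0 0 0 0 0 1;3 3 0 0 0 0 1;4 4 0 0 0 0 1;4 4 0 0 0 0 1;4 4 0 0 0 0 1;4 4 0 0 0 0 1;3 3 0 0 0 0 1;0 0 0 0 0 0 1"}}

```text
time: 9.52
position: [0.5643, 0.1889, 0.4362]
tool_rot: [1.194, 2.894, 0.012]
ft_force: [-0.2, -0.4, 0.3]
grip_width: 0.995
```

```bash
python3 go.py .5676 -.1284 .41 45.5;python3 - <<'E'
from h import *
o=grab("e")
a=cv2.resize(o["top"]["pixels"][165:245,360:460],None,fx=4,fy=4,interpolation=cv2.INTER_CUBIC)
b=cv2.resize(o["scene"]["pixels"][190:270,220:320],None,fx=4,fy=4,interpolation=cv2.INTER_CUBIC)
cv2.imwrite("pics/e_crop.png",np.hstack([a,b]))
E
```

```text
pos [0.5643 0.1889 0.4362] yaz 45.17 cm [-22.59 -22.3    2.53] rot [ 0.011  0.007 -0.006] j [-0.53  0.18  0.18  1.56 -0.03  1.39  0.45] f [-0.2 -0.4  0.3] w 0.9953505430893366 9.525
```

View pics/e_crop.png

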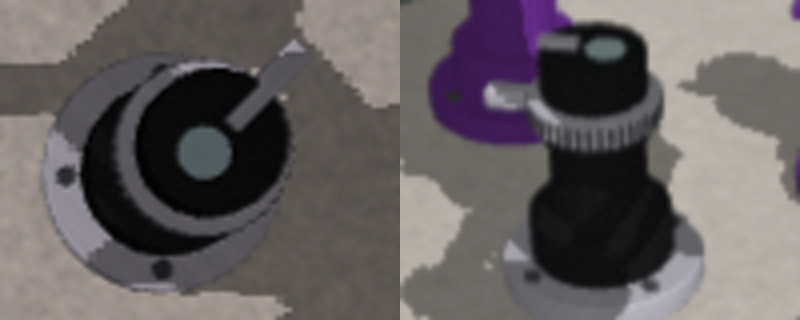

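The lug at top crop (297,47) now continues the rib line. I'll measure the angle.

Run:
```python
from h import *
T=pickle.load(open("e.pkl","rb"))["top"];S=pickle.load(open("e.pkl","rb"))["scene"]
ax=np.array([.5676,-.1284])
f=lambda d:np.degrees(np.arctan2(d[1],d[0]))
e=onplane(T,360+297/4-.4,165+45/4-.4,.0995)[:2];print("lug end",e,f(e-ax),np.linalg.norm(e-ax))
r=[onplane(T,360+a/4-.4,165+b/4-.4,.126)[:2] for a,b in((235,123),(270,89))];print("rib",f(r[1]-r[0]),f(r[1]-ax))
q=dep(S,220+90/4,190+93/4);print("scene lug",q,f(q[:2]-ax))
s=ctrl.get_state();print(abs(s["qd"]).max(),s["time"])
```

```text
lug end [ 0.60476019 -0.16052041] -40.83937917191398 0.04911822800591646
rib -44.682841741817775 -44.203916136869616
scene lug [ 0.60587057 -0.15737754  0.09714611] -37.132112132010626
0.034229051330990114 9.625
```

{"method": "play_rows", "body": {"targets": "0 0 0 0 0 0 1;0 0 0 0 0 0 1;0 0 0 0 0 0 1"}}

```text
time: 10.0
position: [0.566, 0.1797, 0.4368]
tool_rot: [1.212, 2.884, 0.007]
ft_force: [-1.0, -0.5, -0.1]
grip_width: 1.0
```

```bash
python3 -c "
from bench import ctrl
print(ctrl.get_state()['ft_force']);print(ctrl.close_job())"
```

```text
[-0.96467401 -0.54369381 -0.08981088]
the job is handed in; nothing more can be done
None
```

I turned the slim lens's iris ring about 58° anticlockwise until its lug lined up with the index rib. I then let go, moved the arm clear, and handed the job in at about 10 s of the 32 s allowed; no verdict is reported.

- **Grip:** I gripped the ring across its diameter at 15 N. The jaws stopped at 61.4 mm, which matches the 62 mm ring and is clear of the 50 mm black parts.
- **Lug against rib:** The top view put the lug end at -40.8° and the rib at -44.2° to -44.7°, a difference of about 3.5° (limit 11°).
- **Disagreement:** A single depth point on the lug in the scene view gave -37.1°, about 7° off. I trusted it less because that point lies on the lug's near edge, not its middle; it is also within the limit.
- **Contact:** At every reading the wrist force stayed within about 1.5 N, close to sensor noise. That is the only evidence I have that the fixed black parts were not touched. The arm crossed the bench well above the taller lens.

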